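# Clear the stain jar, then hold a slide carrier flush on the tilted inspection stage

## Task

First clear the amber stain jar with the red cap from in front of the inspection stage: stand it upright on the floor of the white spill tray, without dropping it, and let go. Then take the blue slide carrier from the warmer by its ball knob, lay it flush and centred on the sloping face of the stage with its long side running up the slope over the marked rectangle, and press just hard enough that the sprung face gives by about 5 mm; finish while still gripping the carrier and pressing it there. Leave everything else where it is.

Things in the scene. Friction and masses are not known exactly. Their poses are not given: they have to be found in the camera images.
- jar: amber stain jar with paper label and red screw cap, round, 48 mm diameter, 78 mm tall, about 160 g, standing on the bench in front of the stage. Origin: centre of its underside, z up.
- tray: white open spill tray, fixed to the bench, 140 x 220 mm (its x, y), rim 14 mm high, walls and floor 4 mm thick. Origin: centre of its underside; the jar may stand anywhere on its floor that is free. The tray and the warmer lie one to the left and one to the right of the stage, which way round varies.
- bottle: green reagent bottle with green cap, 44 mm diameter, 100 mm tall, standing in the +y half of the spill tray, 52 to 70 mm from the tray's centre line; leave it. Origin: centre of its underside.
- warmer: slide warmer, fixed white box with dark flat top, 140 x 220 mm (its x, y), top 30 mm above the bench. Origin: centre of its underside. The two carriers lie on it.
- carrier: blue slide carrier (the one to use), 50 g: plate 84 x 34 x 6 mm (x, y, z) with two glass windows and, mid-top, a blue ball knob, 18 mm diameter, centre 32 mm above the underside, on a thin stem. Origin: centre of the underside, z up. Pinch the ball across y; gripped lightly (about 10 N) the carrier swivels about the line through the fingers when one end is pressed. Its ends are alike.
- spare: grey slide carrier of the same shape, lying beside the blue one on the warmer; leave it. Origin: centre of its underside.
- stage: white inspection stage, fixed to the bench; base 140 x 120 mm, two upright cheeks (inner faces 86 mm apart, tops 88 mm above the bench) carry a tilting cradle whose hinge line is level, along the stage's y, 75 mm above the bench. Origin: centre of the underside of the base; x points away from the robot.
- face (a point): centre of the sloping upper surface of the stage's white sprung face, a flat plate 110 x 60 mm (x, y) with a marked grey rectangle 84 x 34 mm in its middle. z is the outward normal, x runs up the slope (away from the robot), y is level. The low edge faces the robot; the slope differs each time, between 18 and 39 degrees from level, and the cradle's stiff hinge does not turn under a push of some newtons.
- pad (a joint): how far the sprung face has been pressed in along its normal: 0 at rest, 0.010 m at its end stop. It takes about 4 N to start and 1.2 N more per mm (some 10 N at 5 mm); it springs back.
- beaker: white beaker, 70 mm diameter, 90 mm tall, beyond the tray or warmer, to one side of the stage; leave it. Origin: centre of its underside.
- jar2: clear jar with black cap, 60 mm diameter, 90 mm tall, on the other side of the stage; leave it. Origin: centre of its underside.

How it is judged:
On the way, in this order (a step that is already met when the one before it is completed fails the run):
1. the jar stands upright on the tray's floor, let go (x of jar in the frame of tray between -0.066 and 0.066 m and y of jar in the frame of tray between -0.106 and 0.106 m and z of jar in the frame of tray between 0 and 0.009 m and angle between jar's own z axis and vertical below 0.06 rad and contact force between the fingers and jar below 0.05 N and linear speed of jar below 0.03 m/s), for 0.3 s.
2. the blue carrier is lifted off the warmer in the fingers (height (world z) of carrier above 0.05 m and contact force between the fingers and carrier above 1 N and contact force between carrier and warmer below 0.05 N), for 0.2 s.
At the end, for the whole second after the job is handed in: Jar upright (0.06 rad) on the tray floor, let go, at rest. Carrier gripped and still, flush on the face (0.04 rad, 3 mm), centred within 10 mm each way, long side within 0.12 rad of the slope direction, pressing with 2 to 22 N, the face in by over 2 mm (all of step 1 and angle between the z axis of carrier and the z axis of face, either way round below 0.04 rad and angle between the x axis of carrier and the x axis of face, either way round below 0.12 rad and x of carrier in the frame of face between -0.01 and 0.01 m and y of carrier in the frame of face between -0.01 and 0.01 m and z of carrier in the frame of face between -0.003 and 0.003 m and value of joint pad above 0.002 m and contact force between carrier and pad between 2 and 22 N and contact force between the fingers and carrier above 2 N and linear speed of carrier below 0.01 m/s); the arm keeps its last pose, push and grip.
It fails at once if a bystander is disturbed (moved more than 30 mm) (distance of any of spare, bottle, beaker, jar2 from where it was at the start of the episode above 0.03 m).
It fails at once if the jar is tipped (more than 0.6 rad) (angle between jar's own z axis and vertical above 0.6 rad).
It fails at once if the jar is dropped (moves faster than 0.5 m/s out of the fingers) (contact force between anything else and jar below 0.05 N and linear speed of jar above 0.5 m/s).
It fails at once if the carrier is rammed on the stage (more than 40 N) (contact force between carrier and pad above 40 N).
It also fails if it takes over 54 s, if anything falls off the work surface, if the arm or the gripper's body presses on something with over 40 N, if the wrist force passes 120 N, or if a joint passes its speed limit or range.

## Robot

A 6-joint arm with a two-finger parallel gripper is mounted at the origin on the work surface. World frame = base frame: x ahead of the robot, y to its left, z up, the work surface at z = 0. Lengths are in m, angles in rad, forces in N, time in s.
With the tool pointing down it reaches from about 0.3 to 0.825 m from the base axis. Payload 5.4 kg.
Tool frame: the origin (TCP) lies on the centre line of the jaws, within the pads' length; the fingertips stand 14 mm ahead of it and the grasp point (between the pads) lies 5 mm behind it; x points along the fingers, y is the direction in which the jaws open and shut, and the axes are right-handed (so a half turn about x gives the same grasp; the last joint's range is limited). The gripper opens to 92 mm and grips with 3 to 60 N. Pads are 20 mm wide; open, the fingers measure 128 mm over their backs; the gripper's body (75 mm by 189 mm) begins 69 mm behind the grasp point.
Start: joints at [0.906, 0.158, 1.597, -0, 1.386, -0.21], TCP at [0.253, 0.517, 0.229] pointing down, gripper open.
Joint ranges: [-2.91, 2.91], [-0.94, 2.29], [0.18, 2.7], [-1.29, 4.43], [0.17, 2.64], [-3, 3]. Speed limits (rad/s): [2.57, 2.57, 3.14, 3.14, 3.14, 3.14].

## Interface

Orientations are given as a rotation vector (axis times angle).
In Python, from bench import readout, imaging, r gives the robot as it stands. The module is installed in compiled form; this text tells all that it offers.
- The arm moves only by the tool apply_moves, never from a script. Its argument "plan" is a list of rows, each a list of 5 numbers: the closure, from 0 (fully open) to 1 (shut), then the shift along the tool's x, y, z in cm, then the turn about the tool's x in rad. A call has 1 to 8 rows; each row shifts and turns the commanded pose from where the row before left it, along the tool's axes as they then stand; what a row does not reach is not made up. A row lasts 1/8 s, in which the tool goes at most 62.5 mm and 10.7 degrees, less where a joint would pass 70% of its speed; a pose out of reach is approached as far as the arm can. A call is refused whole if a number of a shift passes 6.25 or a number of a turn 0.188, either way. A call with a gripper value outside its range is refused whole. The fingers move at their own pace and stop on an object; "grip_force" is the grip in N (left out, the last holds). Time passes only in rows, so rows that do not move let the fingers close. It gives the time, the measured TCP pose, the force and the opening at its end, in the units of the state.
- readout.get_state(): the state, without advancing time (a new reading comes with each control period).
- imaging.capture(name): name is "scene" or "side" or "wrist"; returns a dict with "frame" (420x560x3 uint8, red, green, blue), "z_map" (420x560 float32, m along the optical axis (not along the pixel's ray), 0 where there is no reading), "camera_matrix" (3x3 intrinsics, pixels), "k1" (the pictures are not rectified: a ray, as slopes to the right and down, at radius r is drawn at 1 + k1 r^2 times it, then the intrinsics apply), "extrinsics" (4x4, takes a point from world to camera coordinates). Camera axes: x right, y down, z forward; pixel columns grow to the right and rows downward; lengths in m; the calibration is good to about 2 mm. A picture is of the moment at which its call begins.
- r.close_job(): hands the job in, once; it reports no verdict.
The state is a dict: "clock": time; "joints": joint angles; "qd": joint speeds; "joint_torque": joint torques, N m; "position": TCP position; "ee_rot": TCP orientation; "ft_force": force on the tool from outside, world axes, zero at the start; "wrist_torque": the same for the moment, N m; "grip_width": finger opening in m.
Only numpy, scipy, OpenCV 4.12 (cv2) and the standard library are available. Lean on these libraries where they do the work, as an engineer would, in place of code of your own. Each camera call takes 0.05 s, during which the arm holds its last target.

## Working session

There is one attempt and no reset: what is moved stays moved. The work goes in short steps, Python scripts to look and compute and a tool call to move; the robot and the scene stay as the last step left them, time stands still between calls to the robot, and variables do not carry over. Pictures are saved under pics/ and viewed, and the job is handed in when it is done.

Besides the shell and the picture viewer there is one more tool, called after "Request:" as name(argument=value, ...), one argument or row to a line, values as JSON. apply_moves: Moves the arm, as the interface text tells. Its arguments: {"type":"object","properties":{"plan":{"type":"array","items":{"type":"array","items":{"type":"number"}}},"grip_force":{"type":"number"}},"required":["plan"]}

```bash
mkdir -p pics; ls; cat > h.py <<'E'
import numpy as np, cv2, pickle
from bench import readout, imaging, r
from scipy.spatial.transform import Rotation as R
def cap(n,save=None):
    d=imaging.capture(n)
    pickle.dump(d,open(f'{n}.pkl','wb'))
    if save: cv2.imwrite(f'pics/{save}.png',d['frame'][:,:,::-1])
    return d
def pts(d):
    K=d['camera_matrix'];z=d['z_map'].astype(float)
    h,w=z.shape
    u,v=np.meshgrid(np.arange(w),np.arange(h))
    p=np.stack([u,v],-1).reshape(-1,1,2).astype(float)
    n=cv2.undistortPoints(p,K,np.array([d['k1'],0,0,0,0.])).reshape(h,w,2)
    c=np.dstack([n*z[...,None],z])
    E=d['extrinsics'];Pw=(c-E[:3,3])@E[:3,:3]
    Pw[z==0]=np.nan
    return Pw
E
python3 - <<'E'
from h import *
print(readout.get_state())
for n in ['scene','side','wrist']:
    d=cap(n,n+'0'); print(n,d['camera_matrix'].tolist(),d['k1'],d['extrinsics'].round(3).tolist())
E
```

```text
pics
{'clock': 0.0, 'joints': array([ 9.05896131e-01,  1.59032819e-01,  1.59821923e+00, -1.36429641e-05,
        1.38619231e+00, -2.10089248e-01]), 'qd': array([-0.00039716,  0.00262367, -0.00162412, -0.00103184,  0.0009065 ,
       -0.00071587]), 'joint_torque': array([-1.50524073e-03, -3.85589433e+01, -3.22108734e+01,  6.99239457e-02,
        3.82305938e-02, -1.63963778e-04]), 'position': array([0.25223454, 0.51605998, 0.22763453]), 'ee_rot': array([ 0.35535409,  1.54198849, -0.35801676]), 'ft_force': array([-0.35915146, -0.26751064,  0.70348367]), 'wrist_torque': array([ 0.01843081, -0.00356816,  0.0451362 ]), 'grip_width': 0.09165585899188858}
scene [[470.23560284081714, 0.0, 280.35490794006586], [0.0, 470.23560284081714, 208.09286146901354], [0.0, 0.0, 1.0]] -0.03869474909868591 [[-0.344, 0.939, 0.007, 0.184], [0.697, 0.26, -0.669, -0.358], [-0.63, -0.225, -0.743, 1.364], [0.0, 0.0, 0.0, 1.0]]
side [[428.31257736124957, 0.0, 274.79371597551517], [0.0, 428.31257736124957, 203.08102246848242], [0.0, 0.0, 1.0]] 0.037663760235342285 [[0.991, -0.131, 0.008, -0.571], [-0.092, -0.738, -0.668, 0.119], [0.093, 0.662, -0.744, 0.995], [0.0, 0.0, 0.0, 1.0]]
wrist [[378.10239883858816, 0.0, 281.1767424564679], [0.0, 378.10239883858816, 209.84093362877545], [0.0, 0.0, 1.0]] -0.10160963149548333 [[0.439, 0.898, -0.001, -0.573], [0.859, -0.42, 0.291, -0.032], [0.261, -0.129, -0.957, 0.391], [0.0, 0.0, 0.0, 1.0]]
```

View pics/scene0.png

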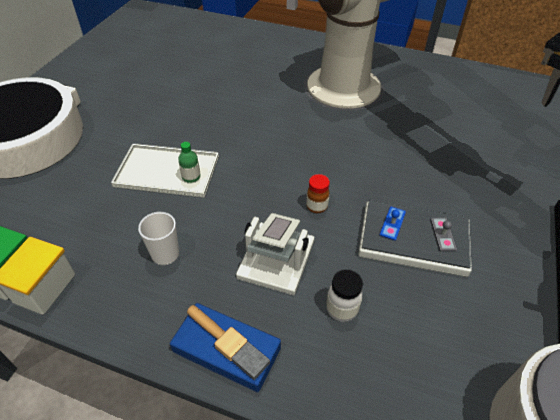

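View pics/side0.png

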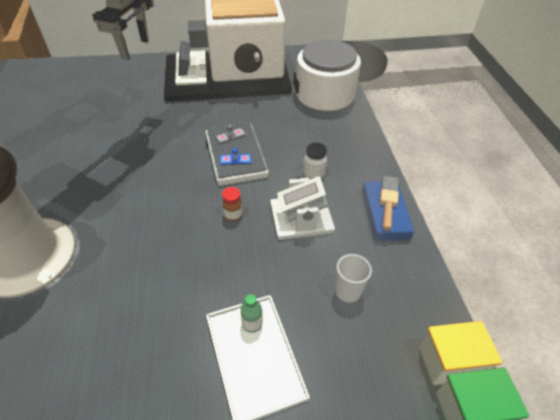

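View pics/wrist0.png

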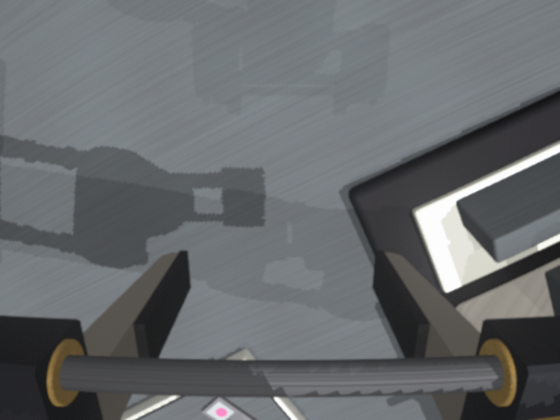

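The scene view shows the jar at about (318,193), the tray at (165,170) with the bottle at (189,165), and the stage at (277,250). The blue carrier is at (393,223) and the grey spare at (443,233). Next I'll measure these.

```bash
cat > m.py <<'E'
from h import *
def load(n): return pickle.load(open(f'{n}.pkl','rb'))
def blob(m,box=None):
    if box is not None:
        k=np.zeros_like(m);k[box[1]:box[3],box[0]:box[2]]=1;m=m&k
    return m
if __name__=='__main__':
  for n in ['scene','side']:
    d=load(n);P=pts(d);hsv=cv2.cvtColor(d['frame'],cv2.COLOR_RGB2HSV).astype(int)
    H,S,V=hsv[...,0],hsv[...,1],hsv[...,2]
    Z=P[...,2]; X=P[...,0];Y=P[...,1]
    work=(X>0.2)&(X<0.9)&(abs(Y)<0.6)
    print(n)
    ms={'red':((H<6)|(H>174))&(S>180)&(V>80)&work&(Z>.04)&(Z<.1),
        'blue':(H>100)&(H<125)&(S>150)&(V>80)&work&(Z>.025)&(Z<.085)&(X<.62),
        'green':(H>50)&(H<80)&(S>120)&work&(Z>.06)&(Z<.12)}
    for k,m in ms.items():
        q=P[m]; 
        if len(q)==0: print(k,'none');continue
        print(k,len(q),'med',np.median(q,0).round(4),'min',q.min(0).round(4),'max',q.max(0).round(4))
        if k=='red':
            t=q[q[:,2]>np.percentile(q[:,2],97)-.004]; (c,rr)=cv2.minEnclosingCircle(t[:,:2].astype(np.float32)); print(' top circ',c,rr,t[:,2].mean())
        if k=='blue':
            pl=q[(q[:,2]<.042)]; print(' plate rect',cv2.minAreaRect((pl[:,:2]*1000).astype(np.float32)), pl[:,2].mean())
            b=q[q[:,2]>.054]; print(' ball', b.mean(0), len(b), b[:,2].max())
    # white objects footprint: tray & warmer
    w=(S<60)&(V>150)&work&(Z<.02)&(Z>-.005)
    nlab,lab,st,ce=cv2.connectedComponentsWithStats(w.astype(np.uint8))
    for i in range(1,nlab):
        if st[i,4]>150:
            q=P[lab==i]; print(' white',st[i],cv2.minAreaRect((q[:,:2]*1000).astype(np.float32)),np.median(q[:,2]))
    m=work&(Z>.022)&(Z<.034)&(V<90)
    nlab,lab,st,ce=cv2.connectedComponentsWithStats(m.astype(np.uint8))
    for i in range(1,nlab):
        if st[i,4]>300:
            q=P[lab==i]; print(' dark30',st[i],cv2.minAreaRect((q[:,:2]*1000).astype(np.float32)),np.median(q[:,2]))
E
python3 m.py
```

```text
scene
red 302 med [0.4865 0.067  0.0742] min [0.4584 0.0455 0.0583] max [0.5031 0.0875 0.0785]
 top circ (0.48140859603881836, 0.06632744520902634) 0.021951287984848022 0.07494886203820882
blue 357 med [0.5033 0.2345 0.0325] min [0.4502 0.2149 0.0255] max [0.5437 0.2539 0.069 ]
 plate rect ((497.3089599609375, 234.62318420410156), (35.17417907714844, 93.25067138671875), 85.99153900146484) 0.032004341013955884
 ball [0.50362038 0.2352643  0.06380968] 52 0.06896951594999567
green 882 med [ 0.8308 -0.4121  0.0835] min [ 0.488  -0.4699  0.06  ] max [0.8925 0.2027 0.1052]
 white [ 111  144  107   50 3049] ((491.0488586425781, -309.20147705078125), (160.7418670654297, 231.33363342285156), 11.805418014526367) 0.001214448063366633
 white [ 236  235   78   57 1157] ((642.848388671875, 32.50181579589844), (155.87661743164062, 119.63011932373047), 1.8028568029403687) 0.014735384276134742
 dark30 [ 362  201  108   67 3564] ((503.0691223144531, 286.5868225097656), (134.11114501953125, 211.9375), 6.960918426513672) 0.026905213279471707
side
red 91 med [0.4754 0.0652 0.0763] min [0.4613 0.0459 0.07
[... 278 characters left out ...]
74902344, 72.50565338134766), 87.8832015991211) 0.034106760099058754
 ball [0.4974255  0.23000803 0.06707262] 14 0.06988611297057859
green 2482 med [ 0.8584 -0.45    0.085 ] min [ 0.4893 -0.4877  0.08  ] max [ 0.9    -0.2306  0.1052]
 white [270 196  65  42 994] ((649.5072021484375, 42.5517463684082), (148.59840393066406, 145.52598571777344), 1.7273427248001099) 0.015937846514483135
 white [ 206  295  104  125 7900] ((496.33660888671875, -298.1715393066406), (145.6390838623047, 231.50015258789062), 11.712185859680176) 0.0033845689035503813
 dark30 [164  81 128  16 878] ((499.28302001953125, 581.9136352539062), (413.98260498046875, 36.03310775756836), 0.08305326849222183) 0.028184506102746042
```

```bash
python3 - <<'E'
from m import *
for n,b in [('scene',(220,190,330,300)),('side',(250,160,350,250))]:
    d=load(n); x0,y0,x1,y1=b
    cv2.imwrite(f'pics/{n}_st.png',cv2.resize(d['frame'][y0:y1,x0:x1,::-1],None,fx=6,fy=6,interpolation=cv2.INTER_CUBIC))
    P=pts(d)
    print(n)
    for r in range(y0,y1,6): print(r,' '.join('%3.0f'%(P[r,c,2]*1000) for c in range(x0,x1,4)))
E
```

```text
scene
190  -4  -4  -3  -1  -5  -3  -3  -3  -2  -3  -3  -4  -2  -4  -3  -3  -2  -3  -4  -1  -3  -3  47  64  68  71  68  50
196  -5  -6  -1  -3  -4  -4  -4  -4  -4  -3  -0  -3  -1  -3  -5  -2  -2  -3  -4  -3  -7  -3  40  48  51  51  49  42
202  -3  -4  -2  -3  -3  -3  -1  -4  -3  -3  -1  -2  -4  -1  -2  -3  -2  -3  -3  -5  -4  -4  22  30  34  36  31  19
208  -3  -1  -4  -3  -5  -6  -4  -2  -3  -5  -2  -4  -2  -3  -5  -1  -3  -4  -4  -4  -4  -5   4  16  14  14  12  -5
214  -4  -2  -2  -3  -5  -7  -1  -4  -5  -5  -3  -1  -3  70  -2  -4  -5  -3  -5  -3  -6  -2  -4  -4  -3  -3  -4  -3
220  -2  -5  -2  -1  -2  -3  -2  -2  83  83  -3  -4  78  79  77  75  75  73  69  67  -3  -1  -5  -4  -4  -3  -4  -5
226  -4  -1  -3  -1  -3  -2  -3  85  85  79  13  91 nan  91  88  84  83  80  80  76  -3  -4  -5  -8  -3  -5  -2  -6
232  -3  -4  -2  -5  -4  -6  -5  85  81  76 101  96  97  96  95  94  92  91  89  50  -4  84  -4  -3  -2  -4  -3  -1
238  -3  -3  -5  -3  -3  -3  -3 nan  67 108 108 107 105 104 103 101  99  99  59  57  86  84  82  14  -5  -1  -3  -5
244  -1  -5  -6  -1  -4  -3  -2  61  81  78  77  7
[... 1974 characters left out ...]
  18  17  71  75  77  56  62  71  77  84  84  75  74  14  -4  -2  -0  -2  -1
214   1  -1  -0  -5  -2  -2  19  17  17  48  53  55  81  81  85  84  74  17  17  14  -6  -2   0  -2  -2
220  -3  -0  -4  -3  -5  -3  15  17  16  16  43  16  58  56  63  55  53  14  16  15  15  -0  -3  -0  -2
226  -3  -1  -1  -4  -3  -2  -1  19  17  17  20  17  38  36  32  33  30  16  17  14  16  -2  -2  -0  -4
232  -4  -1  -3  -4  -4  -3  -3  17  18  17  16  17  15  15  16  12  13  11  12   7   5   1  -4  -0   1
238  -0  -3  -1   2  -3  -0  -2   6   4   4   1  -3  -1   2  -1  -5  -2  -2  -2  -1  -1  -1  -1  -3  -3
244  -5  -1   1  -1  -4  -2  -1  -2   0  -1  -2  -1  -0  -3  -3  -1  -2  -1  -1  -3  -1  -1  -1  -3  -2
```

```bash
cat > face.py <<'E'
from m import *
def face(n):
    d=load(n);P=pts(d);hsv=cv2.cvtColor(d['frame'],cv2.COLOR_RGB2HSV).astype(int);V=hsv[...,2]
    X,Y,Z=P[...,0],P[...,1],P[...,2]
    m=(X>.55)&(X<.73)&(Y>-.04)&(Y<.11)&(Z>.06)
    q=P[m]
    # ransac plane with steep-ish normal tilted to -x
    rng=np.random.default_rng(0);best=None
    for _ in range(800):
        a=q[rng.choice(len(q),3,False)];nn=np.cross(a[1]-a[0],a[2]-a[0])
        if np.linalg.norm(nn)<1e-9: continue
        nn/=np.linalg.norm(nn);nn*=np.sign(nn[2])
        t=np.degrees(np.arccos(nn[2]))
        if not(15<t<42) or nn[0]>0: continue
        c=(abs((q-a[0])@nn)<.0025).sum()
        if best is None or c>best[0]: best=(c,nn,a[0])
    c,nn,a=best
    inl=q[abs((q-a)@nn)<.003]
    ctr=inl.mean(0);nn=np.linalg.svd(inl-ctr)[2][2];nn*=np.sign(nn[2])
    mm=m&(abs((P-ctr)@nn)<.004)
    nl,lab,st,ce=cv2.connectedComponentsWithStats(mm.astype(np.uint8));k=1+np.argmax(st[1:,4]);mm=lab==k
    inl=P[mm]
    # axes: y level
    y=np.cross(np.array([0,0,1.]),nn*np.array([-1,-1,0]));y=np.cross([0,0,1],[-nn[0],-nn[1],0]);y/=np.linalg.norm(y);x=np.cross(y,nn)
    u=np.c_[(inl-ctr)@x,(inl-ctr)@y]*1000
    rc=cv2.minAreaRect(u.astype(np.float32))
    c2=ctr+x*rc[0][0]/1000+y*rc[0][1]/1000
    print(n,len(inl),'n',nn.round(4),'slope',np.degrees(np.arccos(nn[2])),'yaw',np.degrees(np.arctan2(-nn[1],-nn[0])),'rect',rc,'ctr',c2)
    # grey rectangle
    g=mm&(V<np.percentile(V[mm],50)*0.85)
    g=cv2.morphologyEx(g.astype(np.uint8),cv2.MORPH_OPEN,np.ones((2,2)))
    nl,lab,st,ce=cv2.connectedComponentsWithStats(g);k=1+np.argmax(st[1:,4]);gi=P[lab==k]
    ug=np.c_[(gi-ctr)@x,(gi-ctr)@y]*1000
    rg=cv2.minAreaRect(ug.astype(np.float32)); print('  grey',len(gi),rg,'ctr',ctr+x*rg[0][0]/1000+y*rg[0][1]/1000)
    print('  bench z',np.nanmedian(Z[(abs(Z)<.01)&(X>.3)&(X<.8)&(abs(Y)<.3)]))
if __name__=='__main__':
    face('scene');face('side')
E
python3 face.py
```

```text
scene 952 n [-0.3854 -0.0112  0.9227] slope 22.67631709435074 yaw 1.6638552534834616 rect ((-4.779644012451172, -0.46658897399902344), (114.3375015258789, 59.73784637451172), 0.1227017194032669) ctr [0.642655   0.03283492 0.0889667 ]
  grey 393 ((-3.0588302612304688, 4.351470947265625), (33.42757034301758, 86.23674011230469), 82.090576171875) ctr [0.64410223 0.03769705 0.08963011]
  bench z -0.002689851538668455
side 913 n [-0.3877 -0.0181  0.9216] slope 22.835600291114652 yaw 2.6799855724723622 rect ((0.33495330810546875, 1.5724296569824219), (63.462501525878906, 109.85043334960938), 89.79398345947266) ctr [0.63915207 0.03078552 0.09010966]
  grey 31 ((39.38798904418945, -4.019008636474609), (30.222332000732422, 12.607656478881836), 58.75645065307617) ctr [0.67536629 0.0268831  0.10526568]
  bench z -0.0011551750027302323
```

View pics/scene_st.png

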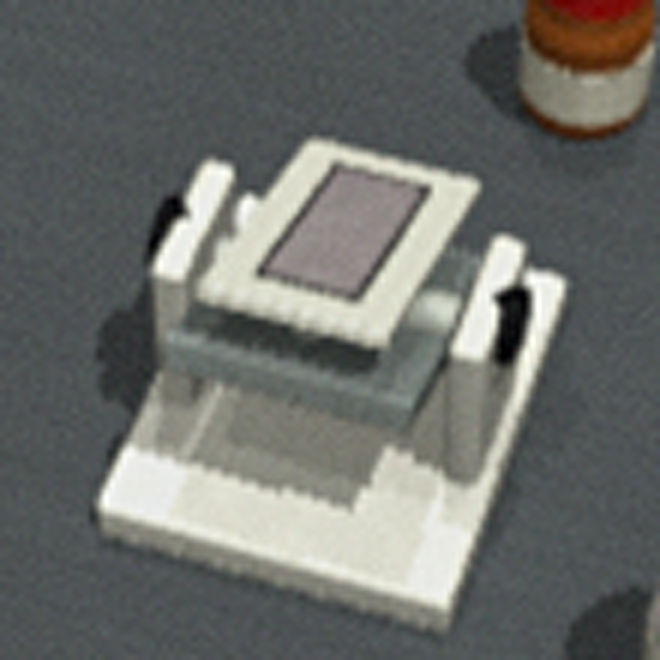

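View pics/side_st.png

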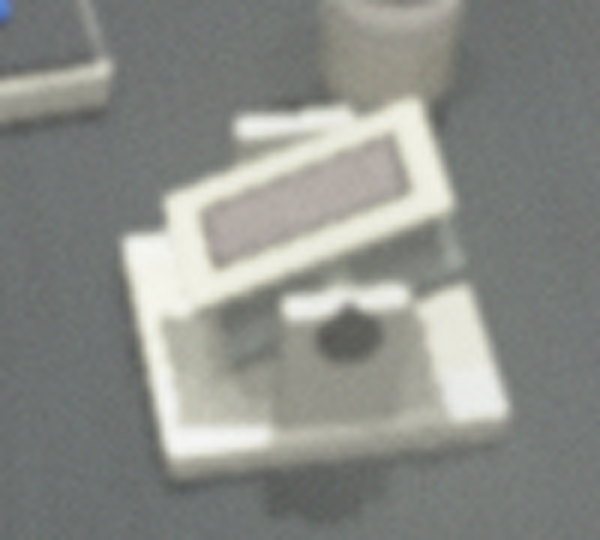

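```bash
cat > go.py <<'E'
from h import *
import sys
# usage: go.py x y z [yaw of tool y axis deg mod 180]
def report(t=None,yaw=None):
    s=readout.get_state();Rm=R.from_rotvec(s['ee_rot']).as_matrix()
    ya=np.degrees(np.arctan2(Rm[1,1],Rm[0,1]))
    print('t',s['clock'],'p',s['position'].round(4),'F',s['ft_force'].round(2),'w',round(s['grip_width'],4),'yaw_y',round(ya,2),'j6',s['joints'][5].round(3),'xaxis',Rm[:,0].round(4))
    if t is not None:
        if yaw is not None:
            dy=(yaw-ya+90)%180-90
            # positive turn about tool x (down) rotates y axis negative yaw
            print('turn rad',np.radians(-dy))
        print('cm in tool axes now',(Rm.T@(np.array(t)-s['position'])*100).round(3))
        if yaw is not None:
            R2=Rm@R.from_rotvec([np.radians(-dy),0,0]).as_matrix()
            print('cm in tool axes after turn',(R2.T@(np.array(t)-s['position'])*100).round(3))
if __name__=='__main__':
    a=[float(v) for v in sys.argv[1:]]
    report(a[:3] if len(a)>=3 else None,a[3] if len(a)>3 else None)
E
python3 go.py .479 .064 .2 90
python3 - <<'E'
from m import *
for n in ['scene','side']:
    d=load(n);P=pts(d);hsv=cv2.cvtColor(d['frame'],cv2.COLOR_RGB2HSV).astype(int)
    H,S,V=hsv[...,0],hsv[...,1],hsv[...,2];X,Y,Z=P[...,0],P[...,1],P[...,2]
    m=(H>50)&(H<80)&(S>120)&(X>.4)&(X<.6)&(Y<-.15)&(Y>-.4)&(Z>.09); q=P[m];print(n,'bottlecap',q.mean(0),len(q))
    m=(X>.4)&(X<.6)&(Y>.27)&(Y<.42)&(Z>.052)&(Z<.08);q=P[m];print('spareball',q.mean(0) if len(q) else 0,len(q))
    m=(X>.4)&(X<.62)&(Y<-.16)&(Y>-.45)&(Z>.004)&(Z<.02);q=P[m];print('tray rim',cv2.minAreaRect((q[:,:2]*1000).astype(np.float32)),len(q))
    m=(X>.5)&(X<.8)&(Y<-.05)&(Y>-.25)&(Z>.03);q=P[m];print('beaker',q.min(0),q.max(0))
    m=(X>.6)&(X<.8)&(Y>.11)&(Y<.3)&(Z>.03);q=P[m];print('jar2',q.min(0),q.max(0))
E
```

```text
t 0.15 p [0.2523 0.5162 0.2279] F [ 0.58 -0.08  1.21] w 0.0915 yaw_y 63.94 j6 -0.21 xaxis [-9.0e-04 -1.2e-03 -1.0e+00]
turn rad -0.45479608798616356
cm in tool axes now [  2.819 -30.659  40.226]
cm in tool axes after turn [  2.819 -45.213  22.669]
scene bottlecap [ 0.50219024 -0.23413708  0.09867311] 78
spareball [0.49677627 0.33705543 0.06359094] 60
tray rim ((498.1895751953125, -301.82354736328125), (144.20758056640625, 221.55148315429688), 11.47193717956543) 872
beaker [ 0.50009191 -0.24962397  0.03000847] [ 0.74904616 -0.14949168  0.1052076 ]
jar2 [0.68357111 0.15712345 0.03004298] [0.74272181 0.21697579 0.09127555]
side bottlecap [ 0.49717237 -0.2376654   0.10296822] 55
spareball [0.49012043 0.33387273 0.06482051] 33
tray rim ((512.4735717773438, -304.32232666015625), (173.2150115966797, 230.5808563232422), 11.33132553100586) 2951
beaker [ 0.50005646 -0.24977385  0.03003608] [ 0.74709683 -0.15090447  0.10589314]
jar2 [0.67705371 0.15231012 0.03010005] [0.73450727 0.21069887 0.0930406 ]
```

Request:
apply_moves(
  plan=[
    [0,0,0,0,-0.152],
    [0,0,0,0,-0.152],
    [0,0,0,0,-0.151],
    [0,0,-5.5,2.7,0],
    [0,0,-5.5,2.7,0],
    [0,0,-5.5,2.7,0],
    [0,0,-5.5,2.7,0],
    [0,0,-5.5,2.7,0],
  ],
  grip_force=20,
)

```text
clock: 1.15
position: [0.388, 0.2397, 0.2285]
ee_rot: [-0.0, 1.571, 0.0]
ft_force: [0.6, 0.1, -0.4]
grip_width: 0.0918
```

```bash
python3 go.py .479 .064 .2 90
```

```text
t 1.15 p [0.388  0.2397 0.2285] F [ 0.64  0.13 -0.35] w 0.0918 yaw_y 90.03 j6 -1.284 xaxis [ 2.e-04  0.e+00 -1.e+00]
turn rad 0.0005237441899488129
cm in tool axes now [  2.85  -17.58    9.087]
cm in tool axes after turn [  2.85  -17.575   9.097]
```

Request:
apply_moves(
  plan=[
    [0,0,-5.5,2.9,0],
    [0,0,-5.5,2.9,0],
    [0,0,-5.5,2.9,0],
    [0,0,-1.1,0.4,0],
    [0,0,0,0,0],
  ],
)

```text
clock: 1.78
position: [0.4784, 0.0655, 0.2283]
ee_rot: [0.001, 1.572, -0.0]
ft_force: [-0.9, 0.2, 0.4]
grip_width: 0.0919
```

```bash
python3 - <<'E'
from m import *
for n in ['wrist','scene','side']:
    d=cap(n,n+'1');P=pts(d);hsv=cv2.cvtColor(d['frame'],cv2.COLOR_RGB2HSV).astype(int)
    H,S,V=hsv[...,0],hsv[...,1],hsv[...,2];X,Y,Z=P[...,0],P[...,1],P[...,2]
    m=((H<6)|(H>174))&(S>170)&(V>60)&(X>.4)&(X<.55)&(Z>.055)&(Z<.1)
    q=P[m];
    if len(q): print(n,len(q),q.min(0),q.max(0),cv2.minEnclosingCircle(q[q[:,2]>.07][:,:2].astype(np.float32)))
E
python3 go.py .479 .064 .2
```

```text
wrist 1947 [0.45603352 0.04536537 0.06673257] [0.49856519 0.08575257 0.07937937] ((0.47727590799331665, 0.06559500843286514), 0.02140328288078308)
scene 305 [0.46004382 0.04550527 0.06050155] [0.50395121 0.08744523 0.0784007 ] ((0.4813065230846405, 0.0668712928891182), 0.023130087181925774)
side 165 [0.46125471 0.042164   0.06493594] [0.49546695 0.08404518 0.08060079] ((0.47732579708099365, 0.06306745111942291), 0.021179206669330597)
t 1.925 p [0.478  0.067  0.2285] F [ 0.05 -0.02  0.95] w 0.0919 yaw_y 90.12 j6 -1.685 xaxis [-5.e-04  5.e-04 -1.e+00]
cm in tool axes now [ 2.845 -0.302  0.097]
```

View pics/wrist1.png

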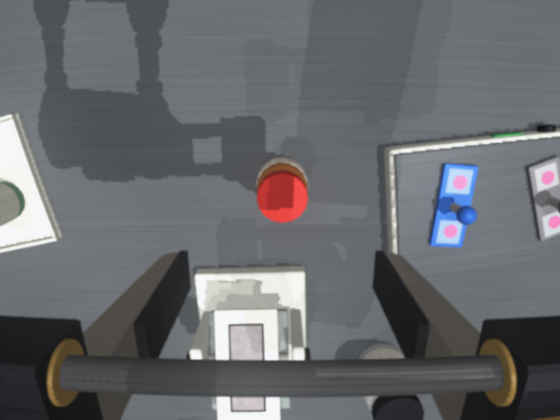

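The wrist view shows the jar cap at (283,196), centred between the fingers. All three views agree to within 4 mm, so I'll descend and grip.

Request:
apply_moves(
  plan=[
    [0,5,-0.1,0,0],
    [0,5,0,0,0],
    [0,5,0,0,0],
    [0,3.3,0,0,0],
    [0,0,0,0,0],
    [0.8,0,0,0,0],
    [0.8,0,0,0,0],
    [0.8,0,0,0,0],
  ],
  grip_force=20,
)

```text
clock: 2.92
position: [0.4797, 0.0645, 0.0469]
ee_rot: [-0.0, 1.568, 0.0]
ft_force: [-0.2, 0.0, -0.2]
grip_width: 0.0643
```

Request:
apply_moves(
  plan=[
    [0.8,0,0,0,0],
    [0.8,0,0,0,0],
  ],
)

```text
clock: 3.18
position: [0.479, 0.0647, 0.046]
ee_rot: [0.0, 1.57, 0.0]
ft_force: [-0.1, 1.1, 1.8]
grip_width: 0.0473
```

Request:
apply_moves(
  plan=[
    [0.8,0,0,0,0],
    [0.8,-2,0,0,0],
    [0.8,-4,0,0,0],
    [0.8,-4,0,0,0],
    [0.8,-3,0,0,0],
    [0.8,-0.5,-2,0,0],
    [0.8,0,-4,0,0],
    [0.8,0,-5,0.4,0],
  ],
  grip_force=30,
)

```text
clock: 4.18
position: [0.4822, -0.0461, 0.1801]
ee_rot: [-0.001, 1.572, 0.002]
ft_force: [0.7, -0.8, -1.2]
grip_width: 0.0473
```

```bash
python3 go.py .505 -.347 .182; python3 -c "
from h import *
cap('side','side2')"
```

```text
t 4.175 p [ 0.4822 -0.0461  0.1801] F [ 0.66 -0.8  -1.2 ] w 0.0473 yaw_y 90.11 j6 -1.918 xaxis [-7.e-04  0.e+00 -1.e+00]
cm in tool axes now [ -0.188 -30.098   2.224]
```

View pics/side2.png

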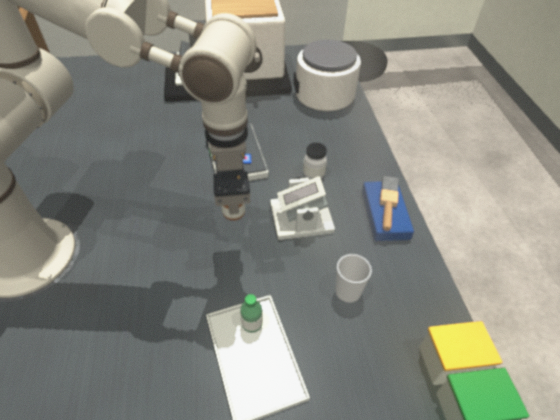

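The jar is held in the fingers, upright at about (233,208) in the side view. I'll carry it to the tray.

Request:
apply_moves(
  plan=[
    [0.8,0,-5.5,0.4,0],
    [0.8,0,-5.5,0.4,0],
    [0.8,0,-5.5,0.4,0],
    [0.8,0,-5.5,0.4,0],
    [0.8,0,-5,0.4,0],
    [0.8,0,-2.5,0.2,0],
    [0.8,0,-0.6,0,0],
    [0.8,0,0,0,0],
  ],
)

```text
clock: 5.22
position: [0.5045, -0.3456, 0.18]
ee_rot: [0.001, 1.572, 0.001]
ft_force: [-0.0, -0.0, -1.7]
grip_width: 0.0468
```

```bash
python3 go.py .505 -.347 .05; python3 - <<'E'
from m import *
d=cap('wrist','wrist3');cap('scene','scene3');P=pts(d);hsv=cv2.cvtColor(d['frame'],cv2.COLOR_RGB2HSV).astype(int)
X,Y,Z=P[...,0],P[...,1],P[...,2];S=hsv[...,1];V=hsv[...,2]
m=(S<50)&(V>140)&(Z<.025)&(Z>-.01);q=P[m];print(cv2.minAreaRect((q[:,:2]*1000).astype(np.float32)),np.median(q[:,2]))
E
```

```text
t 5.225 p [ 0.5045 -0.3456  0.18  ] F [-0.01 -0.03 -1.67] w 0.0468 yaw_y 90.01 j6 -2.369 xaxis [-9.0e-04  1.2e-03 -1.0e+00]
cm in tool axes now [12.998 -0.151  0.06 ]
((499.412841796875, -301.21429443359375), (147.6139373779297, 230.6427459716797), 11.603418350219727) 0.0032670960008575186
```

View pics/wrist3.png

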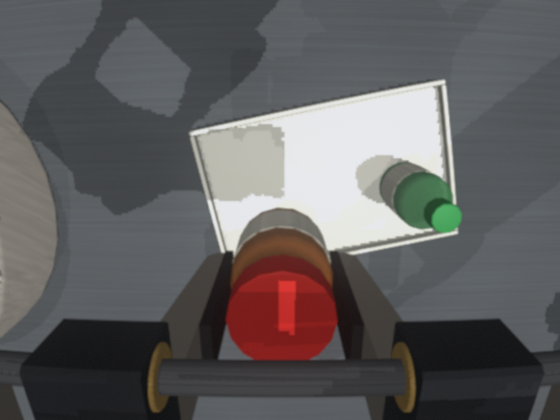

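View pics/scene3.png

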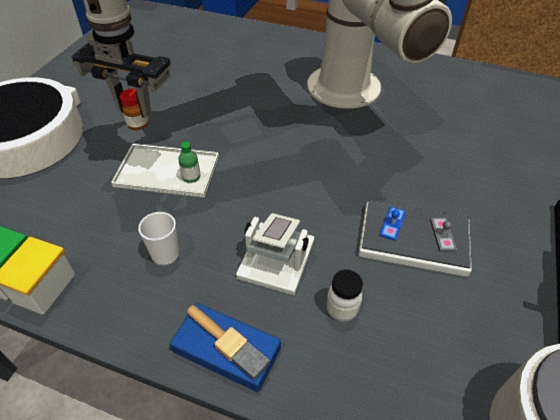

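The wrist view shows the jar upright in the jaws over the tray's −y half, with the bottle clear of it at (440,210). I'll lower it.

Request:
apply_moves(
  plan=[
    [0.8,4,0,0,0],
    [0.8,4,0,0,0],
    [0.8,3,0,0,0],
    [0.8,1.3,0,0,0],
    [0.8,0,0,0,0],
    [0.8,0.2,0,0,0],
    [0.8,0.2,0,0,0],
    [0.8,0,0,0,0],
  ],
)

```text
clock: 6.32
position: [0.505, -0.3467, 0.0542]
ee_rot: [-0.001, 1.57, -0.0]
ft_force: [-0.1, -0.5, -0.7]
grip_width: 0.0469
```

Request:
apply_moves(
  plan=[
    [0.8,0.15,0,0,0],
    [0.8,0.15,0,0,0],
    [0.8,0,0,0,0],
  ],
)

```text
clock: 6.7
position: [0.5046, -0.3463, 0.0504]
ee_rot: [0.0, 1.571, 0.0]
ft_force: [-0.2, -0.1, -1.0]
grip_width: 0.0471
```

Request:
apply_moves(
  plan=[
    [0.8,0.15,0,0,0],
    [0.8,0,0,0,0],
  ],
)

```text
clock: 6.95
position: [0.5049, -0.3465, 0.0501]
ee_rot: [-0.0, 1.571, 0.0]
ft_force: [-1.5, 2.1, 4.5]
grip_width: 0.0474
```

Contact shows as +4.5 N upward. I'll open the jaws, then lift straight up.

Request:
apply_moves(
  plan=[
    [0.3,0,0,0,0],
    [0.3,0,0,0,0],
    [0.3,0,0,0,0],
    [0.2,0,0,0,0],
  ],
)

```text
clock: 7.45
position: [0.5048, -0.3464, 0.049]
ee_rot: [-0.0, 1.571, 0.0]
ft_force: [0.2, 0.4, 0.4]
grip_width: 0.0716
```

Request:
apply_moves(
  plan=[
    [0.2,-3,0,0,0],
    [0.2,-5,0,0,0],
    [0.2,-5,0,0,0],
    [0.2,-4,0,0,0],
    [0.2,0,0,0,0],
  ],
)

```text
clock: 8.07
position: [0.5065, -0.3481, 0.2237]
ee_rot: [-0.005, 1.565, -0.004]
ft_force: [-0.0, 0.9, -0.4]
grip_width: 0.074
```

```bash
python3 - <<'E'
from m import *
for n in ['wrist','scene','side']:
    d=cap(n,n+'4');P=pts(d);hsv=cv2.cvtColor(d['frame'],cv2.COLOR_RGB2HSV).astype(int)
    H,S,V=hsv[...,0],hsv[...,1],hsv[...,2];X,Y,Z=P[...,0],P[...,1],P[...,2]
    m=((H<6)|(H>174))&(S>170)&(V>60)&(X>.4)&(X<.6)&(Y<-.25)&(Z>.055)&(Z<.1)
    q=P[m];
    if len(q): print(n,len(q),q.max(0),cv2.minEnclosingCircle(q[q[:,2]>.07][:,:2].astype(np.float32)))
E
python3 go.py
```

```text
wrist 218 [ 0.5231556  -0.33334181  0.08263088] ((0.5164773464202881, -0.3474001884460449), 0.014161487109959126)
scene 258 [ 0.52772752 -0.32482113  0.08327408] ((0.5055679678916931, -0.34641537070274353), 0.02336937189102173)
t 8.225 p [ 0.5042 -0.3458  0.2175] F [-0.23 -0.81  0.42] w 0.0734 yaw_y 90.01 j6 -2.37 xaxis [-0.0017  0.0018 -1.    ]
```

View pics/side4.png

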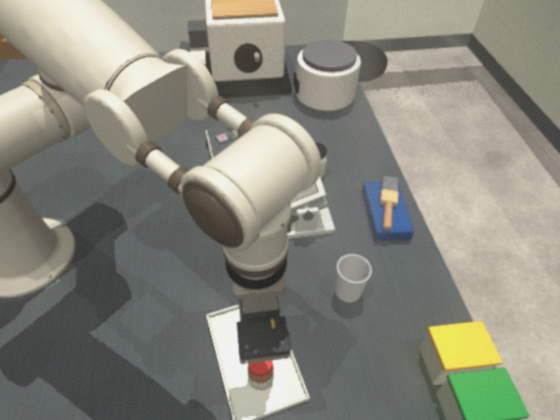

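The side view shows the jar standing in the tray at (261,372). Next I'll view the stage from the wrist.

Request:
apply_moves(
  plan=[
    [0.2,-2,5,2,0],
    [0.2,-2,5,2,0],
    [0.2,0,5.5,2.3,0],
    [0.2,0,5.5,2.3,0],
    [0.2,0,5.5,2.3,0],
    [0.2,0,5.5,2.3,0],
    [0.2,0,5.5,2.3,0],
    [0.2,0,0,0,0],
  ],
)

```text
clock: 9.22
position: [0.6593, 0.0327, 0.2562]
ee_rot: [-0.003, 1.575, 0.006]
ft_force: [-0.7, 0.1, -0.8]
grip_width: 0.0734
```

```bash
python3 - <<'E'
from m import *
import face
d=cap('wrist','wrist5')
face.face('wrist')
E
python3 go.py
```

```text
wrist 23453 n [-0.6857  0.0328  0.7272] slope 43.34992246536475 yaw -2.7421498053464406 rect ((-0.29971885681152344, 7.398075103759766), (23.876039505004883, 134.53053283691406), 2.317791223526001) ctr [0.63347625 0.03211841 0.34587888]
  grey 2741 ((nan, nan), (0.0, 0.0), 0.0) ctr [nan nan nan]
  bench z -0.0007796139447690367
t 9.275 p [0.659  0.0303 0.2565] F [-0.37 -0.07 -0.87] w 0.0736 yaw_y 90.19 j6 -1.711 xaxis [-4.1e-03  2.0e-04 -1.0e+00]
```

View pics/wrist5.png

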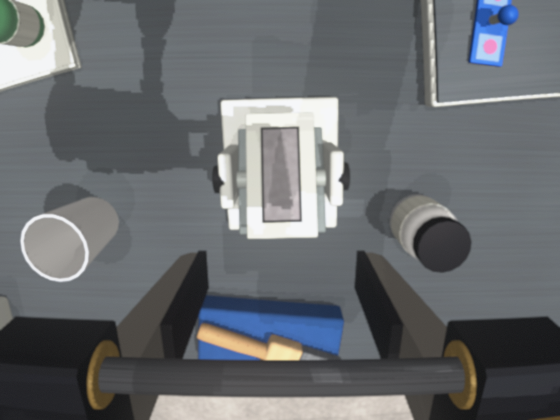

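The wrist view shows the face in full, with the marked rectangle at columns 262–300 and rows 127–222. Depth on the gripper itself spoiled the plane fit, so I'll limit the height and refit.

```bash
sed -i 's/(Z>.06)$/(Z>.06)\&(Z<.13)/' face.py; python3 - <<'E'
from m import *
import face
face.face('wrist')
# rectangle corners from the picture: grey region contour
d=load('wrist');P=pts(d)
hsv=cv2.cvtColor(d['frame'],cv2.COLOR_RGB2HSV)
g=d['frame'][120:232,250:312].astype(int)
print(hsv[170,[250,255,265,280,295,305]].tolist(), hsv[140,[250,265,280,295,305]].tolist())
lab=cv2.cvtColor(d['frame'],cv2.COLOR_RGB2GRAY)
m=np.zeros_like(lab);m[115:232,256:306]=(lab[115:232,256:306]<150)
cs,_=cv2.findContours(m,cv2.RETR_EXTERNAL,cv2.CHAIN_APPROX_NONE);c=max(cs,key=cv2.contourArea)
rc=cv2.minAreaRect(c);print(rc)
q=P[m>0];q=q[(q[:,2]>.06)&(q[:,2]<.13)]
print(q.mean(0),len(q))
n=np.linalg.svd(q-q.mean(0),full_matrices=False)[2];print(n.round(4))
# ray through rect centre
u,v=map(int,np.round(rc[0]));print(np.nanmedian(P[v-3:v+4,u-3:u+4].reshape(-1,3),0))
bp=cv2.boxPoints(rc);ce=np.array(rc[0])
for b in bp:
    b=ce+(b-ce)*.95;u,v=b.round().astype(int);print(b,P[v,u].round(4))
E
```

```text
wrist 8583 n [-0.3888 -0.014   0.9212] slope 22.895870056014658 yaw 2.056421234129153 rect ((-0.9005928039550781, 0.21662139892578125), (60.261470794677734, 109.91790771484375), 89.74960327148438) ctr [0.64009098 0.03199707 0.09088553]
  grey 3164 ((nan, nan), (0.0, 0.0), 0.0) ctr [nan nan nan]
  bench z -0.0007796139447690367
[[30, 13, 216], [30, 13, 216], [175, 10, 154], [174, 10, 134], [176, 10, 182], [34, 7, 242]] [[30, 14, 214], [174, 9, 141], [174, 10, 126], [176, 10, 175], [30, 7, 241]]
((280.33538818359375, 173.92750549316406), (94.67328643798828, 38.79518127441406), 88.75463104248047)
[0.63712338 0.02821019 0.0899372 ] 2235
[[ 0.9176  0.0833  0.3887]
 [ 0.0835 -0.9964  0.0162]
 [ 0.3887  0.0176 -0.9212]]
[0.64073552 0.03111518 0.09144676]
[260.93466492 129.3688221 ] [0.6037 0.0143 0.0765]
[297.78137512 128.56781044] [0.6034 0.0466 0.0781]
[299.73611145 218.48619614] [0.6754 0.0483 0.1069]
[262.88940125 219.28720779] [0.6769 0.0168 0.1056]
```

Request:
apply_moves(
  plan=[
    [0.2,0,5,-3.4,0],
    [0.2,0,5,-3.4,0],
    [0.2,0,5,-3.4,0],
    [0.2,0,5,-3.4,0],
    [0.2,0,0,0,0],
    [0.2,0,0,0,0],
  ],
)

```text
clock: 10.02
position: [0.5238, 0.2271, 0.2584]
ee_rot: [-0.0, 1.572, -0.002]
ft_force: [0.3, 0.7, -1.1]
grip_width: 0.0736
```

```bash
cat > car.py <<'E'
from m import *
def run(tag,n='wrist'):
    d=cap(n,tag);P=pts(d);hsv=cv2.cvtColor(d['frame'],cv2.COLOR_RGB2HSV).astype(int)
    H,S,V=hsv[...,0],hsv[...,1],hsv[...,2];X,Y,Z=P[...,0],P[...,1],P[...,2]
    w=(X>.42)&(X<.57)&(Y>.17)&(Y<.29)
    b=w&(H>100)&(H<130)&(S>130)
    ball=b&(Z>.057)&(Z<.08); q=P[ball]; 
    # sphere fit
    A=np.c_[2*q,np.ones(len(q))];s=np.linalg.lstsq(A,(q**2).sum(1),rcond=None)[0];print('ball',len(q),'sphere',s[:3].round(4),np.sqrt(s[3]+s[:3]@s[:3]),'zmax',q[:,2].max())
    cs,_=cv2.findContours(ball.astype(np.uint8),cv2.RETR_EXTERNAL,cv2.CHAIN_APPROX_NONE);print(' px',cv2.minEnclosingCircle(max(cs,key=cv2.contourArea)))
    pl=w&(Z>.0335)&(Z<.041)
    nl,lab,st,ce=cv2.connectedComponentsWithStats(pl.astype(np.uint8));k=1+np.argmax(st[1:,4]);q=P[lab==k]
    print('plate z',np.median(q[:,2]),cv2.minAreaRect((q[:,:2]*1000).astype(np.float32)),len(q))
    q2=P[b&(Z<.045)&(Z>.03)];print('blue',cv2.minAreaRect((q2[:,:2]*1000).astype(np.float32)))
    m=(X>.42)&(X<.57)&(Y>.28)&(Y<.42)&(Z>.058)&(Z<.08);q=P[m];print('spare ball',q.mean(0) if len(q) else 0)
    m=(Z>.02)&(Z<.033)&(V<80)&(X>.4)&(X<.6)&(Y>.15)&(Y<.45);print('top z',np.median(Z[m]))
E
python3 -c "
import car;car.run('wrist6')"; python3 go.py
```

```text
ball 283 sphere [0.4976 0.2347 0.0617] 0.008527756058289792 zmax 0.07080525056001855
 px ((290.3023376464844, 158.82557678222656), 9.562901496887207)
plate z 0.035364959979718585 ((498.0245361328125, 234.7874298095703), (34.152679443359375, 83.66695404052734), 86.44577026367188) 2469
blue ((497.9991455078125, 234.22055053710938), (34.234466552734375, 83.76641845703125), 86.18160247802734)
spare ball [0.49018749 0.33544202 0.06687897]
top z 0.029142588360695044
t 10.075 p [0.5242 0.2268 0.2585] F [ 0.58 -0.2  -0.7 ] w 0.0739 yaw_y 89.89 j6 -1.372 xaxis [-7.e-04 -8.e-04 -1.e+00]
```

View pics/wrist6.png

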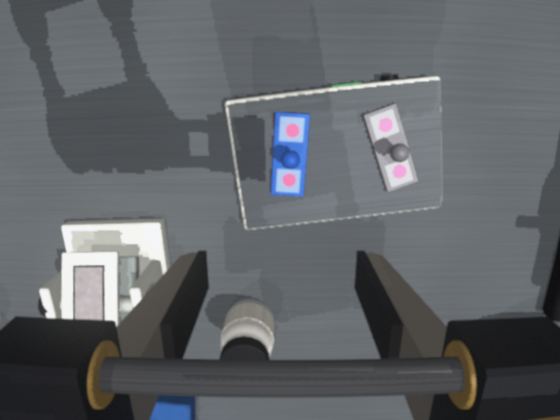

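The blue ball is at (290,158) in the picture, and its measured height of 0.062 and the 34x84 mm plate both match the given sizes. I'll turn to line up and approach.

Request:
apply_moves(
  plan=[
    [0.5,0,0,0,0.063],
    [0.5,3,0,0,0],
    [0.5,3,0,0,0],
    [0.5,0,0,0,0],
  ],
  grip_force=10,
)

```text
clock: 10.58
position: [0.5226, 0.2265, 0.1961]
ee_rot: [0.05, 1.576, -0.053]
ft_force: [-0.5, -0.1, 0.1]
grip_width: 0.046
```

```bash
python3 go.py .4977 .2346 .057 86.3
```

```text
t 10.575 p [0.5226 0.2265 0.1961] F [-0.5  -0.14  0.12] w 0.046 yaw_y 86.25 j6 -1.308 xaxis [-0.006  -0.0015 -1.    ]
turn rad -0.0008513315171531277
cm in tool axes now [13.926  0.672 -2.458]
cm in tool axes after turn [13.926  0.674 -2.457]
```

Request:
apply_moves(
  plan=[
    [0.5,3,0.7,-2.5,0],
    [0.5,4,0,0,0],
    [0.5,2.5,0,0,0],
    [0.5,0,0,0,0],
    [0.5,0,0,0,0],
  ],
)

```text
clock: 11.2
position: [0.5009, 0.237, 0.1062]
ee_rot: [0.05, 1.567, -0.049]
ft_force: [-0.5, -0.3, 0.9]
grip_width: 0.0461
```

```bash
python3 go.py .4977 .2346 .057 86.3;python3 -c "
import car;car.run('wrist7')"; python3 go.py .4977 .2346 .057 86.3; python3 -c "
from h import *
cap('side','side7');d=cap('scene');cv2.imwrite('pics/scene7.png',cv2.resize(d['frame'][140:280,320:500,::-1],None,fx=4,fy=4))"
```

```text
t 11.2 p [0.5009 0.237  0.1062] F [-0.51 -0.35  0.87] w 0.0461 yaw_y 86.36 j6 -1.283 xaxis [ 3.1e-03  6.0e-04 -1.0e+00]
turn rad 0.001031509830291928
cm in tool axes now [ 4.917 -0.265 -0.32 ]
cm in tool axes after turn [ 4.917 -0.266 -0.32 ]
ball 712 sphere [0.4976 0.2346 0.0619] 0.008398336900074044 zmax 0.07131517122577548
 px ((277.8536682128906, 242.01219177246094), 15.668829917907715)
plate z 0.03533725605686206 ((497.7241516113281, 234.6206512451172), (34.15122985839844, 84.4289321899414), 86.50770568847656) 5813
blue ((497.9866027832031, 234.5181884765625), (33.79253005981445, 84.52400207519531), 86.3644027709961)
spare ball [0.48913233 0.33494241 0.06644022]
top z 0.02917272753196398
t 11.25 p [0.501  0.2371 0.1064] F [-0.29  0.26  0.49] w 0.046 yaw_y 86.37 j6 -1.283 xaxis [ 3.6e-03  8.0e-04 -1.0e+00]
turn rad 0.0011969692124248978
cm in tool axes now [ 4.934 -0.28  -0.329]
cm in tool axes after turn [ 4.934 -0.28  -0.329]
```

View pics/wrist7.png

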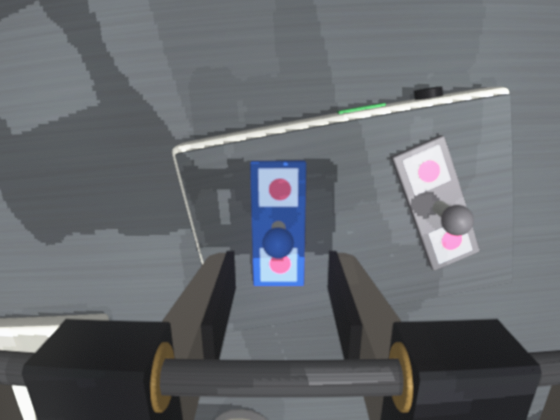

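View pics/scene7.png

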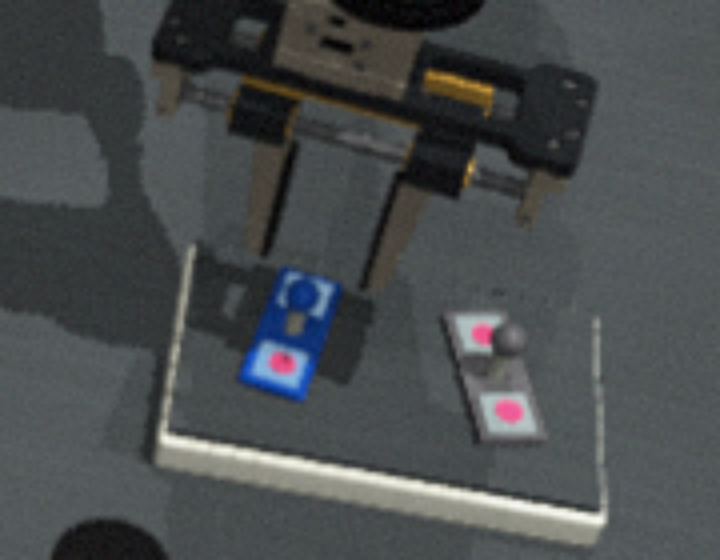

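Request:
apply_moves(
  plan=[
    [0.5,1.5,-0.2,-0.3,0],
    [0.5,1.4,0,0,0],
    [0.5,0,0,0,0],
    [0.5,0,0,0,0],
  ],
)

```text
clock: 11.85
position: [0.4959, 0.2353, 0.0749]
ee_rot: [0.049, 1.571, -0.049]
ft_force: [0.3, -0.2, 0.4]
grip_width: 0.0458
```

```bash
python3 go.py .4977 .2346 .057 86.3;python3 -c "
import car;car.run('wrist8')"; python3 go.py .4977 .2346 .057 86.3
```

```text
t 11.85 p [0.4959 0.2353 0.0749] F [ 0.29 -0.17  0.44] w 0.0458 yaw_y 86.41 j6 -1.285 xaxis [-4.e-04 -1.e-04 -1.e+00]
turn rad 0.0018515034154202924
cm in tool axes now [ 1.79  -0.062  0.18 ]
cm in tool axes after turn [ 1.79  -0.062  0.18 ]
ball 952 sphere [0.4976 0.2346 0.0618] 0.008448426778885907 zmax 0.07130923697784494
 px ((281.5, 274.5714416503906), 17.860815048217773)
plate z 0.03534990897880361 ((497.6567687988281, 234.63601684570312), (34.136207580566406, 83.96979522705078), 86.43756866455078) 7145
blue ((499.2210388183594, 234.2085418701172), (34.275596618652344, 87.31175994873047), 86.03846740722656)
spare ball [0.48883548 0.33452335 0.06623763]
top z 0.02913861268861231
t 11.9 p [0.4962 0.2354 0.0753] F [-0.75  0.48  0.42] w 0.046 yaw_y 86.41 j6 -1.285 xaxis [ 3.e-04  1.e-04 -1.e+00]
turn rad 0.0018488183839688278
cm in tool axes now [ 1.827 -0.073  0.15 ]
cm in tool axes after turn [ 1.827 -0.072  0.15 ]
```

View pics/wrist8.png

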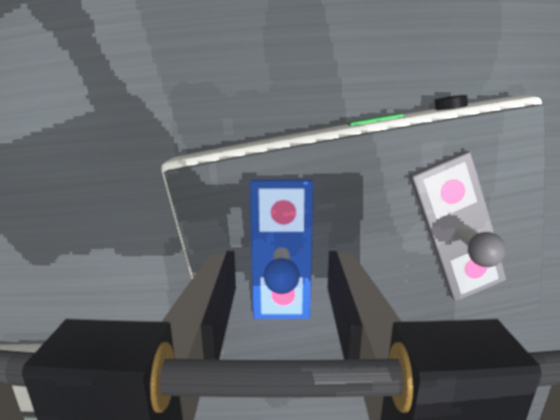

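The ball is now centred between the fingers, at (281,275). I'll lower the last 1.8 cm and close lightly.

Request:
apply_moves(
  plan=[
    [0.5,0.9,-0.05,0.15,0],
    [0.5,0.9,0,0,0],
    [0.5,0,0,0,0],
    [0.9,0,0,0,0],
    [0.9,0,0,0,0],
    [0.9,0,0,0,0],
    [0.9,0,0,0,0],
  ],
  grip_force=10,
)

```text
clock: 12.78
position: [0.4977, 0.2348, 0.0574]
ee_rot: [0.049, 1.57, -0.049]
ft_force: [0.1, -0.1, 1.0]
grip_width: 0.0169
```

```bash
python3 go.py .4977 .2346 .057 86.3
```

```text
t 12.775 p [0.4977 0.2348 0.0574] F [ 0.15 -0.09  1.01] w 0.0169 yaw_y 86.4 j6 -1.287 xaxis [ 6.e-04  2.e-04 -1.e+00]
turn rad 0.0017788189489142637
cm in tool axes now [ 0.039 -0.023 -0.001]
cm in tool axes after turn [ 0.039 -0.023 -0.001]
```

Request:
apply_moves(
  plan=[
    [0.9,-1,0,0,0],
    [0.9,-3,0,0,0],
    [0.9,-3,0,0,0],
    [0.9,-3,0,0,0],
    [0.9,-2.5,0,0,-0.096],
    [0.9,0,0,0,0],
    [0.9,0,0,0,0],
  ],
)

```text
clock: 13.65
position: [0.4969, 0.2346, 0.1811]
ee_rot: [-0.025, 1.572, 0.025]
ft_force: [-0.1, -0.4, -1.0]
grip_width: 0.0167
```

```bash
python3 -c "
from h import *
cap('side','side9');cap('wrist','wrist9')"; python3 go.py .63 .0313 .18 91.9
```

```text
t 13.75 p [0.4965 0.2345 0.1805] F [-0.83 -0.89 -1.68] w 0.0166 yaw_y 91.85 j6 -1.382 xaxis [-2.8e-03 -6.0e-04 -1.0e+00]
turn rad -0.0009166186771457352
cm in tool axes now [  0.025 -20.741  12.686]
cm in tool axes after turn [  0.025 -20.753  12.667]
```

View pics/wrist9.png

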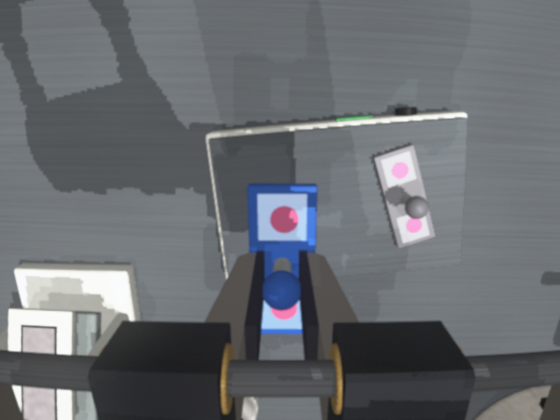

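View pics/side9.png

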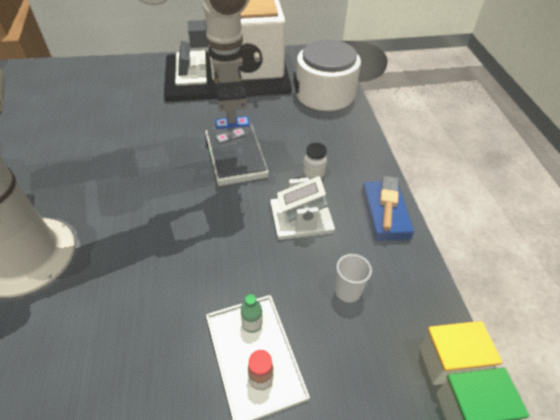

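Request:
apply_moves(
  plan=[
    [0.9,0,-2.5,1.5,0],
    [0.9,0,-4.6,2.6,0],
    [0.9,0,-4.6,2.6,0],
    [0.9,0,-4.6,2.6,0],
    [0.9,0,-3,1.7,0],
    [0.9,0,-1.2,0.5,0],
    [0.9,0,0,0,0],
    [0.9,0,0,0,0],
  ],
)

```text
clock: 14.75
position: [0.6185, 0.0351, 0.1818]
ee_rot: [-0.027, 1.572, 0.027]
ft_force: [-0.0, 0.5, -0.6]
grip_width: 0.0171
```

```bash
python3 go.py .6189 .0310 .1374 91.9; python3 -c "
from h import *
for n in ['side','scene']:
    d=cap(n); b=dict(side=(230,130,350,250),scene=(210,160,330,300))[n]
    cv2.imwrite(f'pics/{n}10.png',cv2.resize(d['frame'][b[1]:b[3],b[0]:b[2],::-1],None,fx=4,fy=4))
cap('wrist','wrist10')"; python3 go.py .6189 .0310 .1374 91.9
```

```text
t 14.75 p [0.6185 0.0351 0.1818] F [-0.05  0.45 -0.63] w 0.0171 yaw_y 91.97 j6 -1.744 xaxis [-1.e-03  6.e-04 -1.e+00]
turn rad 0.0012242603001001084
cm in tool axes now [ 4.435 -0.411  0.035]
cm in tool axes after turn [ 4.435 -0.411  0.035]
t 14.9 p [0.6188 0.0348 0.1821] F [-0.37 -0.03 -1.11] w 0.0169 yaw_y 91.98 j6 -1.744 xaxis [-2.e-04  2.e-04 -1.e+00]
turn rad 0.001402952939354628
cm in tool axes now [ 4.475 -0.385 -0.   ]
cm in tool axes after turn [ 4.475 -0.385  0.   ]
```

View pics/side10.png

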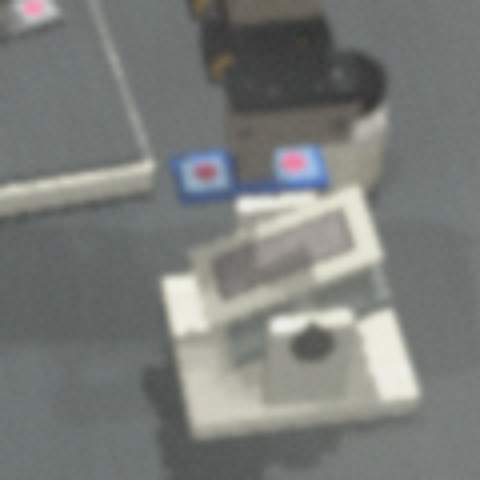

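View pics/wrist10.png

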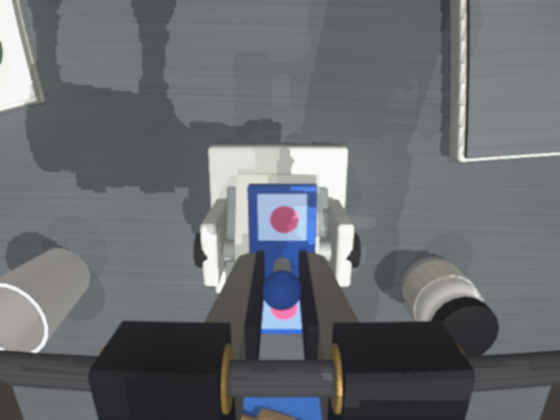

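The side view shows the carrier level above the face, and the wrist view shows it aligned over the stage. I'll lower it to 55 mm above the face, measured along the normal.

Request:
apply_moves(
  plan=[
    [0.9,1.5,-0.4,0,0],
    [0.9,2,0,0,0],
    [0.9,0.9,0,0,0],
    [0.9,0,0,0,0],
    [0.9,0,0,0,0],
  ],
)

```text
clock: 15.52
position: [0.6197, 0.0296, 0.1385]
ee_rot: [-0.026, 1.57, 0.026]
ft_force: [-0.5, 0.1, -0.3]
grip_width: 0.0168
```

```bash
python3 go.py .6189 .0310 .1374 91.9
```

```text
t 15.525 p [0.6197 0.0296 0.1385] F [-0.47  0.1  -0.31] w 0.0168 yaw_y 91.9 j6 -1.751 xaxis [ 8.e-04 -1.e-04 -1.e+00]
turn rad 4.116320178371046e-05
cm in tool axes now [ 0.111  0.139 -0.079]
cm in tool axes after turn [ 0.111  0.139 -0.079]
```

Request:
apply_moves(
  plan=[
    [0.9,0.5,0.1,0.15,0],
    [0.9,0.3,0,0.1,0],
    [0.9,0.2,0,0.08,0],
    [0.9,0.2,0,0.08,0],
    [0.9,0.2,0,0.08,0],
    [0.9,0,0,0,0],
  ],
)

```text
clock: 16.27
position: [0.6228, 0.031, 0.1239]
ee_rot: [-0.026, 1.575, 0.026]
ft_force: [-7.5, -0.5, 5.4]
grip_width: 0.0168
```

```bash
python3 go.py .6297 .0313 .1116 91.9
```

```text
t 16.275 p [0.6228 0.031  0.1239] F [-7.52 -0.55  5.44] w 0.0168 yaw_y 91.91 j6 -1.748 xaxis [-4.e-03  1.e-04 -1.e+00]
turn rad 0.0002448258734885233
cm in tool axes now [1.226 0.01  0.7  ]
cm in tool axes after turn [1.226 0.01  0.7  ]
```

```bash
python3 -c "
from h import *
for n in ['side','scene']:
    d=cap(n); b=dict(side=(250,150,350,250),scene=(220,190,320,290))[n]
    cv2.imwrite(f'pics/{n}11.png',cv2.resize(d['frame'][b[1]:b[3],b[0]:b[2],::-1],None,fx=5,fy=5))
cap('wrist','wrist11')"; python3 go.py .6189 .0310 .1374 91.9
```

```text
t 16.425 p [0.6229 0.031  0.1241] F [-7.08 -0.39  5.01] w 0.0166 yaw_y 91.92 j6 -1.748 xaxis [-3.6e-03  1.0e-04 -1.0e+00]
turn rad 0.00028827598835649197
cm in tool axes now [-1.33   0.016 -0.401]
cm in tool axes after turn [-1.33   0.016 -0.401]
```

View pics/side11.png

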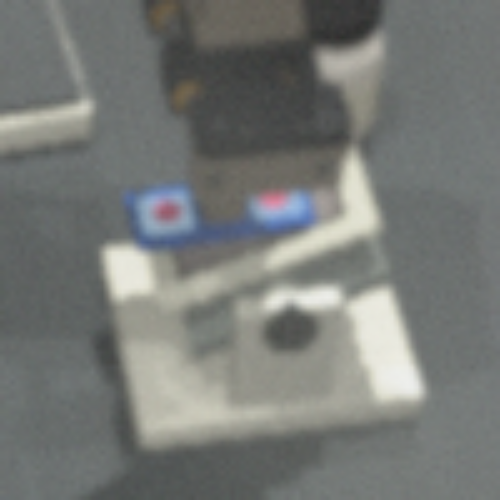

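View pics/wrist11.png

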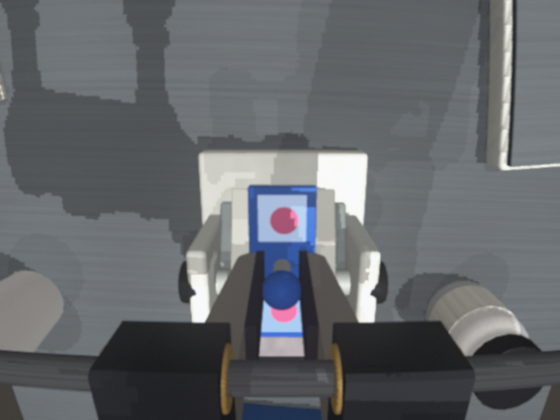

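The force line passes through the ball, because the leading edge is sliding uphill with friction. That means the carrier can't swivel. I'll back off, shift about 16 mm uphill, touch there, and then roll the ball down in an arc about that edge.

Request:
apply_moves(
  plan=[
    [0.9,-0.8,0,-0.3,0],
    [0.9,-0.6,0,1.5,0],
    [0.9,0,0,0,0],
    [0.9,0,0,0,0],
  ],
)

```text
clock: 16.92
position: [0.6359, 0.0312, 0.1378]
ee_rot: [-0.026, 1.571, 0.026]
ft_force: [-0.2, 0.6, -1.2]
grip_width: 0.0167
```

```bash
cat > sl.py <<'E'
from h import *
c=np.array([.6402,.0317,.0917]);th=np.radians(22.85);yw=np.radians(1.9)
n=np.array([-np.sin(th)*np.cos(yw),-np.sin(th)*np.sin(yw),np.cos(th)]);u=np.array([np.cos(th)*np.cos(yw),np.cos(th)*np.sin(yw),np.sin(th)]);y=np.cross(n,u)
s=readout.get_state();b=s['position']+[0,0,.005]-c;F=s['ft_force']
print('t',s['clock'],'ball mm: slope %.1f side %.1f normal %.1f'%tuple(1000*np.array([b@u,b@y,b@n])),' F slope %.1f side %.1f normal %.1f'%(F@u,F@y,F@n),'w',s['grip_width'],'torque',s['wrist_torque'].round(3))
E
python3 sl.py
```

```text
t 16.925 ball mm: slope 15.9 side -0.3 normal 48.7  F slope -0.6 side 0.6 normal -1.1 w 0.016714652700770806 torque [0.068 0.019 0.031]
```

Request:
apply_moves(
  plan=[
    [0.9,0.3,0,0.05,0],
    [0.9,0.34,0,-0.25,0],
    [0.9,0.37,0,-0.2,0],
    [0.9,0,0,0,0],
  ],
)

```text
clock: 17.42
position: [0.6318, 0.0311, 0.1275]
ee_rot: [-0.026, 1.571, 0.026]
ft_force: [0.3, 1.4, 0.3]
grip_width: 0.0168
```

```bash
python3 sl.py
```

```text
t 17.425 ball mm: slope 8.1 side -0.3 normal 40.9  F slope 0.4 side 1.4 normal 0.1 w 0.016832905015661644 torque [ 0.091  0.073 -0.043]
```

Request:
apply_moves(
  plan=[
    [0.9,0.37,0,-0.18,0],
    [0.9,0.39,0,-0.16,0],
    [0.9,0,0,0,0],
  ],
)

```text
clock: 17.8
position: [0.6285, 0.031, 0.1199]
ee_rot: [-0.026, 1.571, 0.026]
ft_force: [-1.8, 0.0, -0.2]
grip_width: 0.0168
```

```bash
python3 sl.py; python3 -c "
from h import *
for n in ['side','scene']:
    d=cap(n); b=dict(side=(250,150,350,250),scene=(220,190,320,290))[n]
    cv2.imwrite(f'pics/{n}12.png',cv2.resize(d['frame'][b[1]:b[3],b[0]:b[2],::-1],None,fx=5,fy=5))
"
```

```text
t 17.8 ball mm: slope 2.1 side -0.3 normal 35.1  F slope -1.7 side 0.1 normal 0.5 w 0.016806021045554197 torque [0.108 0.106 0.029]
```

View pics/side12.png

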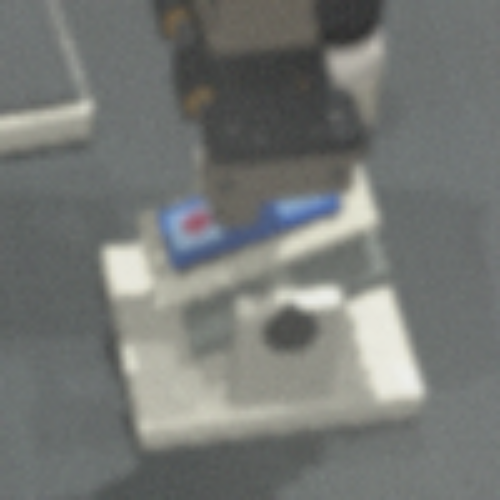

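The roll is working: the carrier is now almost parallel to the face. I'll carry on to flush, then press along the normal in small steps.

Request:
apply_moves(
  plan=[
    [0.9,0.2,0,-0.04,0],
    [0.9,0.17,0,-0.03,0],
    [0.9,0.14,0,0.06,0],
    [0.9,0,0,0,0],
  ],
)

```text
clock: 18.4
position: [0.6284, 0.0311, 0.1153]
ee_rot: [-0.026, 1.572, 0.026]
ft_force: [-3.8, 1.3, 3.5]
grip_width: 0.017
```

```bash
python3 sl.py
```

```text
t 18.4 ball mm: slope 0.2 side -0.2 normal 31.0  F slope -2.1 side 1.4 normal 4.6 w 0.016979586927857802 torque [ 0.208  0.708 -0.016]
```

Request:
apply_moves(
  plan=[
    [0.9,0.09,0,0.04,0],
    [0.9,0.09,0,0.04,0],
    [0.9,0,0,0,0],
  ],
)

```text
clock: 18.77
position: [0.6291, 0.0312, 0.1137]
ee_rot: [-0.026, 1.572, 0.026]
ft_force: [-5.5, 1.3, 4.6]
grip_width: 0.0168
```

```bash
python3 sl.py
```

```text
t 18.775 ball mm: slope 0.2 side -0.1 normal 29.2  F slope -3.2 side 1.5 normal 6.3 w 0.016790471720362295 torque [0.235 0.942 0.011]
```

Request:
apply_moves(
  plan=[
    [0.9,0.1,0,0.02,0],
    [0.9,0.1,0,0.02,0],
    [0.9,0.05,0,0,0],
    [0.9,0,0,0,0],
    [0.9,0,0,0,0],
  ],
)

```text
clock: 19.4
position: [0.6299, 0.0312, 0.1118]
ee_rot: [-0.026, 1.571, 0.026]
ft_force: [-6.0, 1.0, 6.3]
grip_width: 0.017
```

```bash
python3 sl.py; cat > fl.py <<'E'
from m import *
import sys
tag=sys.argv[1]
for n in ['wrist','side','scene']:
    d=cap(n,n+tag); P=pts(d);hsv=cv2.cvtColor(d['frame'],cv2.COLOR_RGB2HSV).astype(int)
    if n!='wrist':
        b=dict(side=(250,150,350,250),scene=(220,190,320,290))[n]
        cv2.imwrite(f'pics/{n}{tag}.png',cv2.resize(d['frame'][b[1]:b[3],b[0]:b[2],::-1],None,fx=5,fy=5))
    H,S,V=hsv[...,0],hsv[...,1],hsv[...,2];X,Y,Z=P[...,0],P[...,1],P[...,2]
    m=(X>.58)&(X<.71)&(Y>0)&(Y<.07)&(H>95)&(H<130)&(S>110)&(Z>.06)&(Z<.125)
    c=np.array([.6402,.0317,.0917]);th=np.radians(22.85);yw=np.radians(1.9)
    nn=np.array([-np.sin(th)*np.cos(yw),-np.sin(th)*np.sin(yw),np.cos(th)]);u=np.array([np.cos(th)*np.cos(yw),np.cos(th)*np.sin(yw),np.sin(th)]);y=np.cross(nn,u)
    q=P[m]-c; L=np.c_[q@u,q@y,q@nn]*1000; L=L[(L[:,2]>-8)&(L[:,2]<10)]
    if len(L)<20: print(n,'few',len(L));continue
    A=np.c_[L[:,0],L[:,1],np.ones(len(L))]
    k=np.ones(len(L),bool)
    for _ in range(5):
        co=np.linalg.lstsq(A[k],L[k,2],rcond=None)[0];k=abs(A@co-L[:,2])<2
    print(n,k.sum(),'plate top: tilt slope %.4f side %.4f h %.2f'%tuple(co),'rect',cv2.minAreaRect(L[k][:,:2].astype(np.float32)))
    # face itself (white part)
    m=(X>.58)&(X<.71)&(Y>-.01)&(Y<.075)&(S<40)&(V>120)&(Z>.06)&(Z<.125)
    q=P[m]-c; L=np.c_[q@u,q@y,q@nn]*1000; L=L[(abs(L[:,2])<10)&(abs(L[:,0])<56)&(abs(L[:,1])<31)]
    if len(L)>20:
        A=np.c_[L[:,0],L[:,1],np.ones(len(L))];k=np.ones(len(L),bool)
        for _ in range(8):
            co=np.linalg.lstsq(A[k],L[k,2],rcond=None)[0];k=abs(A@co-L[:,2])<1.5
        print('   face: tilt slope %.4f side %.4f h %.2f'%tuple(co),k.sum(),len(L))
E
python3 fl.py 13
```

```text
t 19.4 ball mm: slope 0.2 side -0.1 normal 27.2  F slope -3.1 side 1.2 normal 8.1 w 0.017045002649295822 torque [ 0.275  0.948 -0.046]
wrist 1718 plate top: tilt slope -0.0022 side 0.0011 h 0.49 rect ((-1.3519134521484375, -0.7093791961669922), (33.0689697265625, 80.10961151123047), 89.97386169433594)
   face: tilt slope 0.0012 side -0.0011 h -5.43 4985 5115
side few 13
scene 188 plate top: tilt slope 0.0009 side -0.0007 h -2.25 rect ((4.6970062255859375, 0.23044776916503906), (34.25520324707031, 78.36521911621094), 89.9858627319336)
   face: tilt slope 0.0015 side -0.0028 h -8.19 309 331
```

View pics/side13.png

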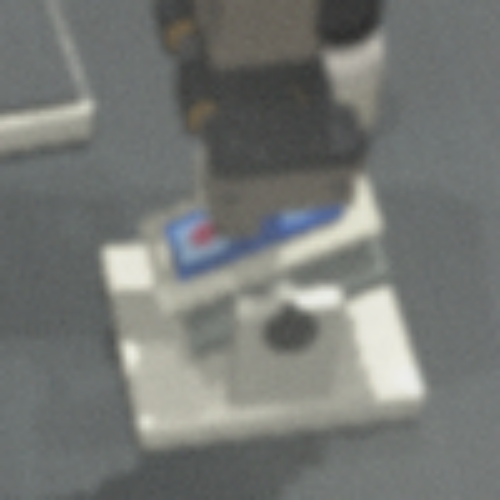

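View pics/scene13.png

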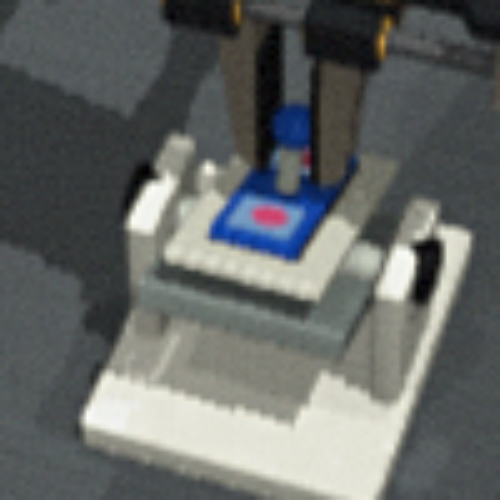

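View pics/wrist13.png

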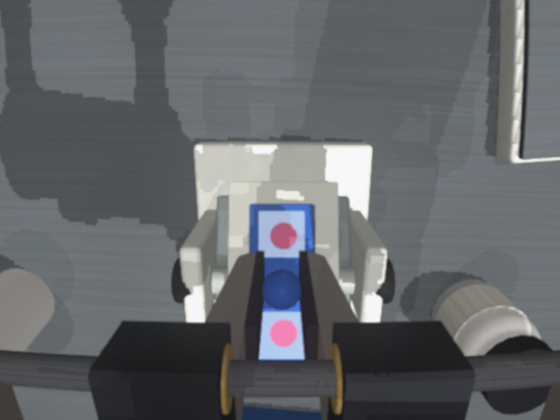

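The wrist depth shows the plate flush, with relative tilt of 0.004 rad or less. The face is in by about 5 mm, and the carrier is centred within about 1.5 mm. One last check on the jar before handing in.

```bash
python3 - <<'E'
from m import *
for n in ['scene','side']:
    d=cap(n,n+'14');P=pts(d);hsv=cv2.cvtColor(d['frame'],cv2.COLOR_RGB2HSV).astype(int)
    H,S,V=hsv[...,0],hsv[...,1],hsv[...,2];X,Y,Z=P[...,0],P[...,1],P[...,2]
    q=P[((H<6)|(H>174))&(S>170)&(V>60)&(X>.4)&(X<.6)&(Y<-.25)&(Z>.055)&(Z<.1)]
    print(n,'jar',np.median(q,0),q[:,2].max())
E
python3 sl.py
```

```text
scene jar [ 0.51023342 -0.34170876  0.07836473] 0.08266030702047614
t 19.65 ball mm: slope 0.2 side -0.2 normal 27.2  F slope -3.5 side 1.0 normal 9.6 w 0.0168079391027885 torque [0.284 0.949 0.017]
  return _methods._mean(a, axis=axis, dtype=dtype,
  ret = um.true_divide(
Traceback (most recent call last):
ValueError: zero-size array to reduction operation maximum which has no identity
```

View pics/scene14.png

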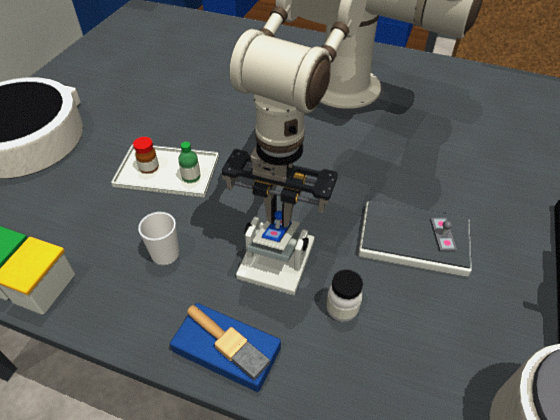

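The scene view shows the jar upright in the tray at (146,155), the bystanders in place, and the carrier on the stage at (275,232). I'll hand in.

```bash
python3 -c "
from bench import r
print(r.close_job())"
```

```text
the job is handed in; nothing more can be done
None
```

The job is handed in at about 19.7 s of the 54 s. No verdict was reported, so success rests on my own last checks.

- **Jar:** it stands upright in the tray's −y half, let go, well clear of the bottle. The cap top is at 82–83 mm, as expected for a 78 mm jar on the 4 mm floor.
- **Carrier:** I gripped it by the ball at 10 N and lifted it off the warmer. The first attempt at laying it down did not swivel, because the leading edge was sliding uphill with friction. I backed off, touched about 16 mm further uphill and rolled it down flush.
- **Final pose:** by wrist depth, the plate and face are parallel to within 0.004 rad. The carrier is centred to about 1.4 mm up the slope and 0.7 mm sideways, and its long side lies along the slope.
- **Press:** the face is in by about 5 mm, with about 8–10 N along the normal and 3.5 N along the slope. It is still gripped and pressing.
- **Bystanders:** in the last scene picture they all stand where they were.

**Checks that failed or disagreed:**
- The scene camera put the plate about 4–6 mm off the wrist camera's along-slope position and about 2.7 mm lower. It also read the bench about 3 mm low from the start, so I trusted the wrist view.
- The side view could not confirm the plate, which was mostly hidden and gave only 13 usable points.
- The side view's final jar check found no cap pixels and errored, so the jar's end state rests on the scene view.

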